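# Load the bench torque gauge for its daily check

### The job

Get the bench torque gauge ready for its daily check: pull the lock pin up out of the sleeve above the beam's hub and stand it in the narrow hole of the weight block, and lift the blue-topped check weight out of its well and hang it by its stirrup in the groove of the load bar, so that the freed beam tips and its red pointer comes to rest in the green. Leave the white and yellow weights in their wells, do not drive the beam onto its bottom stop, and leave the jar, the marker and the loose gear where they are.

Things in the scene. Friction and masses are not known exactly. Their poses are not given: they have to be found in the camera images.
- torque_gauge: white instrument housing 60 x 150 x 235 mm on a dark foot, fixed; origin under its middle, x from its front face (x = -30 mm) to its back, z up. The beam's shaft runs along x at y = -25, z = 175 mm; the flat beam points from there to -y, just in front of the housing. A carrying handle on top reaches z = 249 mm.
- sleeve_top (a point): centre of the mouth of the vertical pin sleeve (aluminium block 30 x 28 x 36 mm on the housing front above the hub), 248 mm above the bench. The pin goes through it into a slotted lug of the hub, its head resting on this mouth; it must rise 52 mm to be clear
- lock_pin: steel pin, loose in the sleeve at the start; origin at its tip, z axis along it towards the head. Shank 8 mm diameter, 52 mm long; above it a round knurled head 18 mm diameter, 34 mm long (52 to 86 mm from the tip). about 45 g
- load_groove (a point): centre of the load bar's groove, on the bar's axis. The bar runs along the gauge's x axis from the arm's end towards the gauge's front (-x), free at that end, 115 mm from the shaft, 175 mm above the bench while locked. Groove 10 mm diameter, 8 mm wide, cones on both sides up to 20 mm collars; free tip 19 mm in front of this point, the arm's face 32 mm behind it
- beam (a joint): angle of the sprung, damped beam (rad): 0 level, as locked, with 0.05 of play; grows as the load bar sinks; bottom stop at 0.55. Freed, it tips to about 0.23 under the white weight, 0.33 under the blue (bar sinks 37 mm), 0.43 under the yellow. The red pointer is in the green from 0.27 to 0.39
- weight_block: fixed black block 60 x 232 x 50 mm; origin under its middle, y along its length. Three round wells of 36 mm diameter at y = -78, -20 and 38 mm and a narrow hole of 16 mm diameter at y = 98 mm, all at x = 0, 42 mm deep (floor 8 mm above the bench), chamfered 3 mm. Which weight stands in which well varies
- pin_hole (a point): centre of the mouth of the narrow hole, level with the block's top (50 mm above the bench)
- blue_weight: 300 g steel weight, origin under its slug (32 mm diameter, 44 mm long), z up. Above it a closed house-shaped stirrup of 7 mm bar in the y-z plane (bar axes): floor z = 66, sides y = +-22 up to z = 102, roof peak z = 120 mm. Blue finger grip 20 (x) x 13 (y) mm, z = 121 to 157 mm. Hung, the load bar passes through the stirrup along the weight's x axis, either way round
- blue_weight_roof (a point): point 109 mm above the blue weight's origin under its roof peak, where the load bar's axis lies when the weight hangs in the groove
- white_weight: same kind of weight, 200 g, slug 30 mm long (so all above it is 14 mm lower than on the blue one), white grip; stays in its well
- yellow_weight: same kind of weight, 400 g, slug 58 mm long (all above it 14 mm higher than on the blue one), yellow grip; stays in its well
- sample_jar: clear jar with a lid, 49 mm diameter, 60 mm tall; bystander; origin under its middle
- marker: marker pen lying on the bench, 132 mm long, 17 mm thick; bystander; origin under its middle
- gear: small steel spur gear lying flat, 33 mm diameter, 9 mm tall; bystander; origin under its middle

How it is judged:
By the outcome, as a careful person would: the job done as asked, in the order asked, and still so for the second after the job is handed in, with the robot touching nothing.
It also fails if it takes over 64 s, if anything falls off the work surface, if the arm or the gripper's body presses on something with over 40 N, if the wrist force passes 120 N, or if a joint passes its speed limit or range.

### The arm

A 6-joint arm with a two-finger parallel gripper is mounted at the origin on a cart in front of the work surface, level with it; the furniture and walls round the work are solid. World frame = base frame: x ahead of the robot, y to its left, z up, the work surface at z = 0. Lengths are in m, angles in rad, forces in N, time in s.
With the tool pointing down it reaches from about 0.35 to 1 m from the base axis. Payload 7.1 kg.
Tool frame: the origin (TCP) lies between the finger pads; the fingertips stand 22 mm ahead of it and the grasp point (between the pads) lies 3 mm ahead of it; z points along the fingers, y is the line along which they close (so a half turn about z gives the same grasp; the last joint's range is limited). The gripper opens to 85 mm and grips with 20 to 120 N. Pads are 22 mm wide; open, the fingers measure 114 mm over their backs; the gripper's body (76 mm by 85 mm) begins 54 mm behind the grasp point. The pads swing forward as they close: fully open they stand 13 mm farther back than shut.
Start: joints at [-0.019, 0.423, 1.63, -0, 1.089, -0.019], TCP at [0.625, 0, 0.253] pointing down, gripper open.
Joint ranges: [-3, 3], [-0.9, 2.11], [0.09, 2.58], [-1.31, 4.45], [0.11, 2.69], [-2.54, 2.54]. Speed limits (rad/s): [2.39, 2.39, 3.01, 3.14, 3.14, 3.14].

### API

Orientations are given as a rotation vector (axis times angle).
In Python, from rig import manip gives the robot as it stands. The module is installed in compiled form; this text tells all that it offers. Calls block until the motion is done:
- manip.move_to(position, orientation): joint-space move of the TCP to a pose.
- manip.servo_line(position, orientation=None, rate=0.15): straight line of the TCP; orientation=None keeps the orientation; rate is the mean speed in m/s.
- manip.set_joints(angles): joint-space move.
- manip.command_gripper(opening, f_grip=None): finger opening in m; f_grip is the grip in N (None keeps the last); returns when the fingers have stopped.
- manip.hold(seconds).
- manip.solve_ik(position, orientation): joint angles nearest the present ones, or None.
- manip.camera(name): name is "scene" or "side" or "wrist"; returns a dict with "image" (420x560x3 uint8, red, green, blue), "fx", "fy", "cx", "cy" (pixels), "cam_to_world" (4x4, takes a point from camera to world coordinates); the wrist camera has in their place "mount" (4x4, takes a point from camera to tool coordinates, whose origin is the TCP and whose axes are the flange's). Camera axes: x right, y down, z forward; pixel columns grow to the right and rows downward; lengths in m; the calibration is good to about 2 mm. The wrist camera is an equidistant fisheye: a pixel r from the principal point sees the ray r / f radians off the axis. A picture is of the moment at which its call begins: read the wrist's pose just before it. There is no depth.
A pose or a line that the arm cannot do raises manip.IKError and nothing moves.
- manip.sign_off(): hands the job in; it is judged then, once.
Readings, each from a call of its own:
- manip.get_time(): time.
- manip.get_joint_positions(): joint angles.
- manip.get_joint_vel(): joint speeds.
- manip.get_tau(): joint torques, N m.
- manip.get_position(): TCP position.
- manip.get_ee_rot(): TCP orientation.
- manip.get_contact_force(): force on the tool from outside, world axes, zero at the start.
- manip.get_torque(): the same for the moment, N m.
- manip.get_width(): finger opening in m.
- manip.get_grip_force(): force on a finger pad.
Only numpy, scipy, OpenCV 4.12 (cv2) and the standard library are available. Lean on these libraries where they do the work, as an engineer would, in place of code of your own. Each camera call takes 0.05 s, during which the arm holds its last target. There are 200 camera calls.

## Working session

There is one attempt and no reset: what is moved stays moved. The work goes in short steps, each a Python script; the robot and the scene stay as the last script left them, time stands still between calls to the robot, and variables do not carry over. Pictures are saved under pics/ and viewed, at most 10 in all, crops included, and the job is handed in when it is done.

```bash
mkdir -p pics
python3 - <<'E'
from rig import manip
import cv2,numpy as np
for n in ("scene","side","wrist"):
    c=manip.camera(n); cv2.imwrite(f"pics/{n}0.png",c["image"][:,:,::-1])
    print(n,c["fx"],c["fy"],c["cx"],c["cy"]); print(np.round(c.get("cam_to_world",c.get("mount")),4).tolist())
print(manip.get_ee_rot(),manip.get_time())
a=cv2.imread("pics/scene0.png");b=cv2.imread("pics/side0.png")
E
```

```text
scene 426.30318584599314 426.30318584599314 277.84696911645585 205.12504983684522
[[-0.9086, -0.2295, 0.3489, 0.1646], [-0.4175, 0.5184, -0.7463, 0.6494], [-0.0096, -0.8238, -0.5668, 0.6908], [0.0, 0.0, 0.0, 1.0]]
side 520.1173326559089 520.1173326559089 284.7137720358634 199.55590337662105
[[0.9563, -0.1744, 0.2346, 0.2156], [-0.2923, -0.5805, 0.76, -0.9253], [0.0036, -0.7954, -0.6061, 0.8615], [0.0, 0.0, 0.0, 1.0]]
wrist 325.19226210127806 325.19226210127806 278.36230681064546 212.79047503012592
[[0.0004, -0.9505, -0.3108, 0.0799], [1.0, 0.0004, 0.0001, -0.0002], [0.0001, -0.3108, 0.9505, -0.1201], [0.0, 0.0, 0.0, 1.0]]
[-2.22077441e+00 -2.22090167e+00  1.35752852e-03] 0.15
```

View pics/scene0.png

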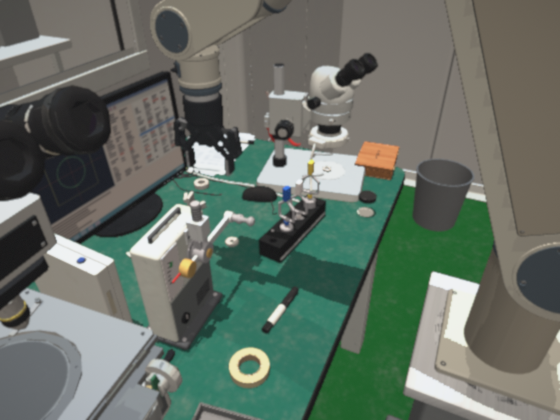

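View pics/side0.png

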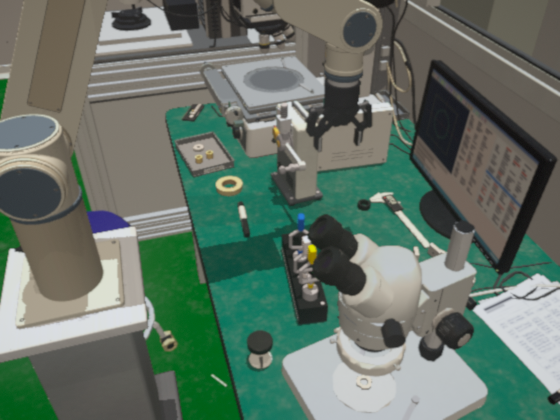

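View pics/wrist0.png

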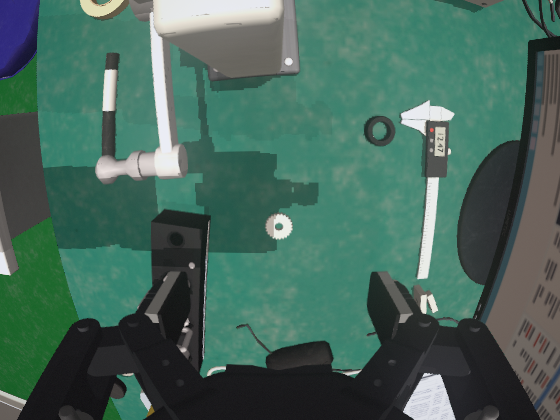

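The scene and side views show the gauge far left, with the block nearer. In the wrist view the load bar tip is at about (105,170), the narrow hole at (176,239), and the gear at (278,227). The pen is left of the gauge. I'll write the helpers and look again from higher up.

```bash
cat > h.py <<'E'
from rig import manip
import cv2,numpy as np
from scipy.spatial.transform import Rotation as R
def down(psi): # closing line at angle psi
    c,s=np.cos(psi),np.sin(psi)
    return R.from_matrix(np.array([[-s,c,0],[c,s,0],[0,0,-1.]])).as_rotvec()
def shot(n,f):
    p=manip.get_position();r=manip.get_ee_rot()
    c=manip.camera(n)
    if n=="wrist":
        T=np.eye(4);T[:3,:3]=R.from_rotvec(r).as_matrix();T[:3,3]=p
        c["T"]=T@c["mount"]
    else: c["T"]=np.array(c["cam_to_world"])
    c["n"]=n
    cv2.imwrite(f"pics/{f}.png",c["image"][:,:,::-1])
    np.savez(f"pics/{f}.npz",**c); return c
def load(f): return {k:v for k,v in np.load(f"pics/{f}.npz").items()}
def ray(c,u,v):
    x=(u-c["cx"])/c["fx"];y=(v-c["cy"])/c["fy"]
    if str(c["n"])=="wrist":
        t=np.hypot(x,y)+1e-12;d=np.array([x/t*np.sin(t),y/t*np.sin(t),np.cos(t)])
    else: d=np.array([x,y,1.]);d/=np.linalg.norm(d)
    return c["T"][:3,3],c["T"][:3,:3]@d
def onz(c,u,v,z):
    o,d=ray(c,u,v);return o+d*(z-o[2])/d[2]
def tri(l):
    A=np.zeros((3,3));b=np.zeros(3);rs=[ray(*q) for q in l]
    for o,d in rs:
        P=np.eye(3)-np.outer(d,d);A+=P;b+=P@o
    x=np.linalg.solve(A,b)
    return x,[np.linalg.norm(np.cross(x-o,d)) for o,d in rs]
def proj(c,P):
    q=np.linalg.inv(c["T"])@np.r_[P,1];q=q[:3]
    if str(c["n"])=="wrist":
        r=np.hypot(q[0],q[1])+1e-12;t=np.arctan2(r,q[2]);x,y=q[0]/r*t,q[1]/r*t
    else:x,y=q[:2]/q[2]
    return np.array([c["cx"]+c["fx"]*x,c["cy"]+c["fy"]*y])
def blob(c,lo,hi):
    h=cv2.cvtColor(c["image"],cv2.COLOR_RGB2HSV);m=cv2.inRange(h,np.array(lo),np.array(hi))
    n,_,s,ce=cv2.connectedComponentsWithStats(m)
    i=sorted(range(1,n),key=lambda i:-s[i,4])[:4];return [(s[k].tolist(),ce[k].round(1).tolist()) for k in i]
E
python3 - <<'E'
from h import *
w=shot("wrist","w1")
for n,(u,v,z) in dict(hole=(176,239,.05),c1=(152,212,.05),c2=(209,215,.05),bartip=(105,170,.175),barroot=(182,160,.175),gear=(278,227,.009)).items(): print(n,onz(w,u,v,z).round(3))
manip.move_to([0.56,-0.0,0.45],down(0)); w=shot("wrist","w2"); print(w["T"][:3,3])
print(manip.get_time(),blob(w,(105,120,60),(128,255,255)),blob(w,(22,150,90),(33,255,255)))
for n in("scene","side"):
  c=shot(n,n+"1");print(n,blob(c,(105,120,60),(128,255,255)),blob(c,(22,150,90),(33,255,255)))
E
```

```text
hole [ 0.51  -0.056  0.05 ]
c1 [ 0.485 -0.025  0.05 ]
c2 [ 0.55  -0.028  0.05 ]
bartip [0.506 0.046 0.175]
barroot [0.563 0.05  0.175]
gear [ 0.624 -0.057  0.009]
[0.55968852 0.0799582  0.5685586 ]
1.0917 [([24, 0, 88, 78, 5240], [64.6, 32.6]), ([231, 241, 13, 23, 200], [237.2, 252.4]), ([91, 0, 26, 65, 97], [109.1, 31.7]), ([72, 67, 17, 9, 27], [80.7, 70.8])] [([226, 312, 9, 19, 97], [230.7, 318.7])]
scene [([283, 186, 7, 15, 91], [286.1, 193.0]), ([79, 258, 5, 4, 16], [80.9, 259.7]), ([284, 222, 4, 3, 9], [285.9, 222.8])] [([309, 163, 4, 11, 38], [310.4, 167.6]), ([309, 196, 2, 1, 2], [309.5, 196.0])]
side [([87, 211, 42, 22, 589], [104.6, 221.0]), ([298, 214, 6, 17, 70], [300.6, 221.9]), ([299, 251, 2, 2, 3], [299.3, 251.7])] [([308, 244, 9, 20, 142], [311.5, 253.3]), ([309, 285, 4, 3, 11], [310.4, 285.9]), ([274, 128, 4, 4, 9], [275.2, 129.9])]
```

View pics/w2.png

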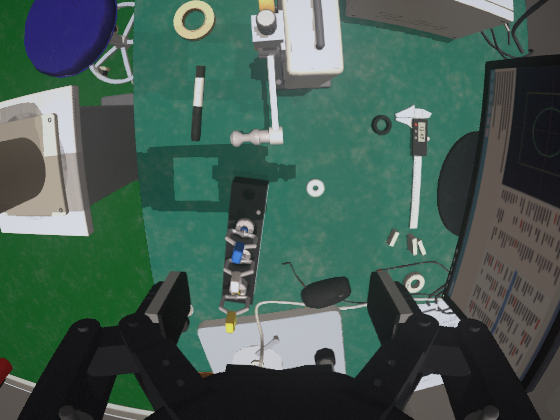

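Overview: the pin head is at (266,18), and the bar runs from (235,138) to (275,136). The narrow hole is at about (248,195) and the blue grip at (238,250), in the well nearest the hole. White and yellow follow below it. Next I'll take close views of the pin and the block.

Run:
```python
from h import *
w=load("w2")
p=onz(w,266,18,.282);h=onz(w,248,195,.05);b=onz(w,238,250,.15);print(p.round(3),h.round(3),b.round(3))
manip.move_to([p[0]-.0,p[1]-.12,.42],down(0)); a=shot("wrist","w3")
manip.move_to([h[0]+.01,b[1]-.03,.36],down(0)); c=shot("wrist","w4")
A=cv2.imread("pics/w3.png")[40:340,130:430];B=cv2.imread("pics/w4.png")[80:380,180:380]
print(manip.get_time())
cv2.imwrite("pics/v3.png",np.hstack([cv2.resize(A,(480,480),interpolation=2),cv2.resize(B,(320,480),interpolation=2)]))
```

```text
[0.548 0.163 0.282] [ 0.509 -0.059  0.05 ] [ 0.502 -0.113  0.15 ]
2.4333
```

View pics/v3.png

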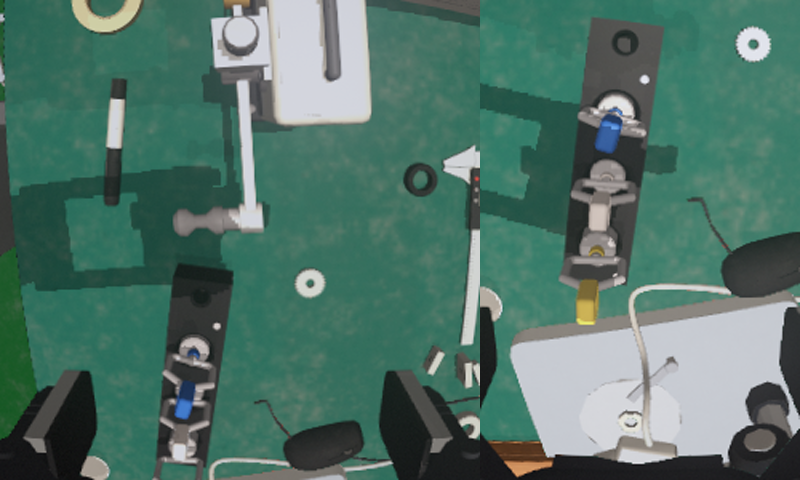

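Left half: the pin head top is at (240,32), the bar tip at (176,221), and the bar's outer corner at (262,218). Right half: the hole is at (625,42), the block's top corners at (591,17) and (663,27), and the blue eaves at (582,117) and (643,131). I'll compute positions and refine the circles with Hough.

Run:
```python
from h import *
a=load("w3");c=load("w4")
L=lambda x,y:(130+x/1.6,40+y/1.6); Rr=lambda x,y:(180+(x-480)/1.6,80+y/1.6)
def hough(c,u,v,rlo,rhi,s=20):
    g=cv2.cvtColor(c["image"],cv2.COLOR_RGB2GRAY);u0,v0=int(u)-s,max(int(v)-s,0)
    g=cv2.resize(g[v0:v0+2*s,u0:u0+2*s],None,fx=4,fy=4,interpolation=cv2.INTER_CUBIC)
    k=cv2.HoughCircles(g,cv2.HOUGH_GRADIENT,1,200,param1=120,param2=12,minRadius=rlo*4,maxRadius=rhi*4)
    return None if k is None else (k[0,0]/4+[u0,v0,0])
k=hough(a,*L(240,32),7,14);print("pin",k,L(240,32),onz(a,*L(240,32),.282), k is not None and onz(a,k[0],k[1],.282))
k=hough(c,*Rr(625,42),5,11);print("hole",k,Rr(625,42),onz(c,*Rr(625,42),.05), k is not None and onz(c,k[0],k[1],.05))
w=load("w2");print("pin w2",hough(w,266,20,6,13))
for n,q in dict(tl=(591,17),tr=(663,27)).items(): print(n,onz(c,*Rr(*q),.05))
e1=onz(c,*Rr(582,117),.11);e2=onz(c,*Rr(643,131),.11);print("eaves",e1,e2,(e1+e2)/2,np.degrees(np.arctan2(*(e2-e1)[1::-1])),np.linalg.norm(e2-e1))
for x in (c,a): 
  bl=[b for b in blob(x,(105,120,60),(128,255,255)) if 200<b[1][0]<340 and b[0][4]>60];print(bl)
  for s,m in bl: print("grip",onz(x,*m,.15))
for n,q,z in (("bartip",(176,221),.175),("barout",(262,216),.175),("hs1",(274,118),.235),("hs2",(368,122),.235),("sl1",(268,15),.248),("sl2",(268,68),.248),("sl3",(212,68),.248)): print(n,onz(a,*L(*q),z).round(4))
```

```text
pin [280.125  59.125  10.125] (280.0, 60.0) [0.54816142 0.16366508 0.282     ] [0.54825578 0.16437106 0.282     ]
hole None (270.625, 106.25) [ 0.50928021 -0.05759423  0.05      ] False
pin w2 [267.125       24.875       10.32499981]
tl [ 0.48169717 -0.03645589  0.05      ]
tr [ 0.54016157 -0.04508477  0.05      ]
eaves [ 0.47950621 -0.11178494  0.11      ] [ 0.52327702 -0.12227051  0.11      ] [ 0.50139162 -0.11702773  0.11      ] -13.471684616297745 0.04500923117880559
[([252, 152, 17, 24, 302], [259.9, 163.5])]
grip [ 0.50020098 -0.11746957  0.15      ]
[([239, 278, 13, 24, 223], [245.2, 289.9])]
grip [ 0.50074778 -0.11639161  0.15      ]
bartip [0.5028 0.0468 0.175 ]
barout [0.5643 0.0505 0.175 ]
hs1 [0.5679 0.1207 0.235 ]
hs2 [0.6233 0.1202 0.235 ]
sl1 [0.5634 0.1789 0.248 ]
sl2 [0.5635 0.1487 0.248 ]
sl3 [0.533  0.1486 0.248 ]
```

Run:
```python
from h import *
px,py=.5482,.1640
manip.servo_line([.505,-.03,.40],down(0),.3)
manip.move_to([px,py,.345],down(0))
manip.command_gripper(.045,40)
manip.servo_line([px,py,.277],None,.08)
f0=manip.get_contact_force()
manip.command_gripper(.0,50); print(manip.get_width(),manip.get_contact_force()-f0)
manip.servo_line([px,py,.30],None,.05);print(manip.get_contact_force()-f0)
manip.servo_line([px,py,.345],None,.08);print(manip.get_contact_force()-f0,manip.get_width())
w=shot("wrist","w5")
s=shot("scene","s5")
print(manip.get_time())
cv2.imwrite("pics/v5.png",np.hstack([cv2.resize(cv2.imread("pics/w5.png")[150:400,150:400],(480,480)),cv2.resize(cv2.imread("pics/s5.png")[120:360,110:270],(320,480))]))
```

```text
0.016236527196065786 [-0.3902847   1.3324588   4.15232166]
[-0.72896606  0.90478062 -1.34821373]
[-0.71630192  0.64692783 -1.10471828] 0.01612020449256477
7.0833
```

View pics/v5.png

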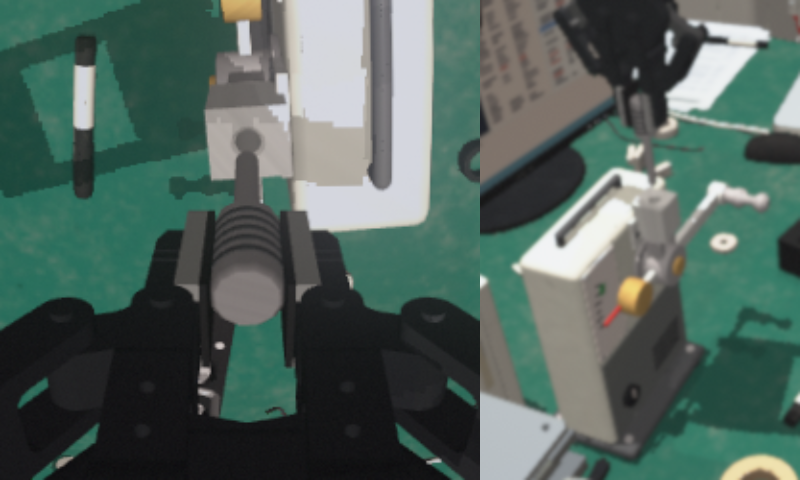

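The pin is held, pulled clear of the sleeve and vertical: its tip is at (279,231) and the sleeve mouth at (279,224) in full-frame pixels. Now to the hole.

Run:
```python
from h import *
w=load("w5");print(onz(w,279.2,224,.248),onz(w,279.2,231,.265), onz(w,150+247*.521,150+290*.521,.35))
hx,hy=.5083,-.0582;o=down(np.radians(-8.4))
manip.move_to([hx,hy,.345],o)
manip.servo_line([hx,hy,.155],None,.12)
w=shot("wrist","w6"); print(manip.get_time(),manip.get_position())
cv2.imwrite("pics/v6.png",cv2.resize(w["image"][100:400,130:430,::-1],(600,600)))
```

```text
[0.54833666 0.16458269 0.248     ] [0.54829869 0.16588031 0.265     ] [0.54790639 0.16734852 0.35      ]
9.7667 [ 0.50871581 -0.05825263  0.15560334]
```

View pics/v6.png

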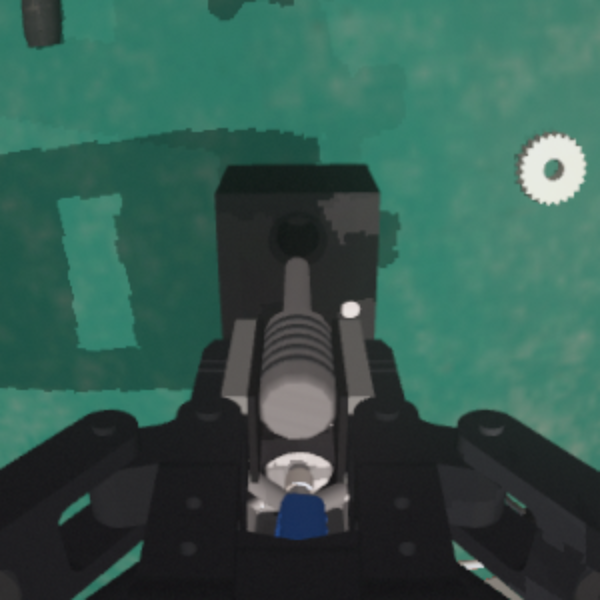

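The hole is at (278.5,218), and the pin tip just short of it at (278.5,231).

Run:
```python
from h import *
w=load("w6");h=onz(w,278.5,218,.05);t=onz(w,278.5,231.5,.0745);print(h,t)
p=np.array(manip.get_position());
d=(h-t)[:2]; print(d)
if np.hypot(*d)>.006: raise SystemExit
x,y=p[:2]+d*.7
f0=manip.get_contact_force()
manip.servo_line([x,y,.125],None,.08);print(manip.get_contact_force()-f0)
manip.servo_line([x,y,.097],None,.05);print(manip.get_contact_force()-f0)
manip.command_gripper(.04); print(manip.get_width())
manip.servo_line([x,y,.20],None,.12)
manip.move_to([.5,-.13,.30],down(np.radians(-8.4)))
w=shot("wrist","w7"); s=shot("scene","s7"); print(manip.get_time())
cv2.imwrite("pics/v7.png",np.hstack([cv2.resize(w["image"][60:360,155:405,::-1],(500,600)),cv2.resize(s["image"][150:350,140:240,::-1],(300,600))]))
```

```text
[ 0.50904789 -0.05617843  0.05      ] [ 0.5088575  -0.05720008  0.0745    ]
[0.0001904  0.00102165]
[0.28115104 0.89882278 0.67005926]
[-0.22782276 -0.09995015  0.28019774]
0.04014588863445386
13.025
```

View pics/v7.png

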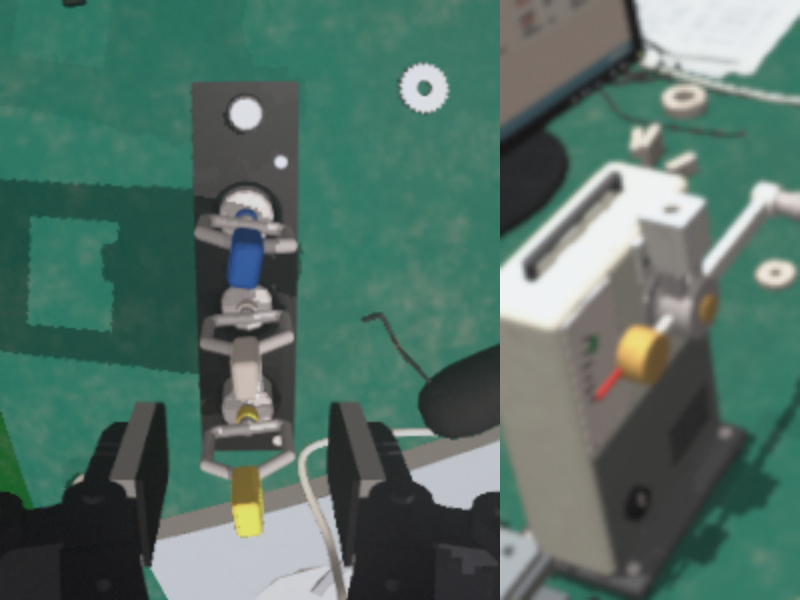

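The pin is standing in the hole (crop 244,113) and the beam is free with the pointer low. The blue grip is at (245,258), with its eaves at (201,228) and (294,244). Next I'll measure the bar from above numerically, before grasping.

Run:
```python
from h import *
w=load("w7");c4=load("w4")
Q=lambda x,y:(155+x/2,60+y/2)
e1=onz(w,*Q(201,228),.11);e2=onz(w,*Q(294,244),.11);print("eaves",e1,e2,np.degrees(np.arctan2(*(e2-e1)[1::-1])))
b=lambda x:[q[1] for q in blob(x,(105,120,60),(128,255,255)) if 200<q[1][0]<340 and q[0][4]>60][0]
print(tri([(w,*b(w)),(c4,*b(c4))]))
manip.move_to([.53,-.03,.36],down(0));a=shot("wrist","w8")
S=cv2.cvtColor(a["image"],cv2.COLOR_RGB2HSV)
u,v=proj(a,[.535,.049,.175]).astype(int);print(u,v)
m=((S[...,1]<75)&(S[...,2]>70)).astype(np.uint8)
n,l=cv2.connectedComponents(m)
sub=m[v-25:v+26,u-50:u+51]
for k in range(0,101,2):
    r=np.where(sub[:,k])[0]
    if len(r): print(u-50+k,r.min()+v-25,r.max()+v-25,len(r),onz(a,u-50+k,(r.min()+r.max())/2+v-25,.175)[:2].round(4))
print(manip.get_time())
```

```text
eaves [ 0.47999644 -0.10876686  0.11      ] [ 0.52358182 -0.1232816   0.11      ] -18.418712884204577
(array([ 0.50001146, -0.11809967,  0.14616227]), [np.float64(2.6484129749552176e-05), np.float64(2.648412974966074e-05)])
285 112
249 108 122 15 [0.5017 0.0465]
251 106 124 19 [0.5036 0.0464]
253 105 126 22 [0.5055 0.046 ]
255 105 126 22 [0.5073 0.0459]
257 105 125 21 [0.5092 0.0464]
259 106 125 20 [0.511  0.0459]
261 107 123 17 [0.5129 0.0463]
263 109 121 13 [0.5147 0.0463]
265 110 119 10 [0.5165 0.0468]
267 110 119 10 [0.5184 0.0468]
269 109 119 11 [0.5202 0.0472]
271 109 119 11 [0.5221 0.0472]
273 109 119 11 [0.5239 0.0472]
275 107 120 14 [0.5258 0.0477]
277 105 122 18 [0.5276 0.0477]
279 103 123 21 [0.5294 0.0482]
281 103 124 22 [0.5313 0.0477]
283 103 124 22 [0.5331 0.0477]
285 103 124 22 [0.535  0.0477]
287 105 122 18 [0.5368 0.0477]
289 105 121 17 [0.5386 0.0482]
291 105 121 17 [0.5405 0.0482]
293 104 121 18 [0.5423 0.0487]
295 104 121 18 [0.5442 0.0488]
297 104 121 18 [0.546  0.0488]
299 101 121 21 [0.5478 0.0502]
301 101 124 24 [0.5497 0.0488]
303 87 124 38 [0.5515 0.0554]
305 87 123 37 [0.5533 0.0559]
307 87 123 37 [0.5552 0.056 ]
309 87 123 37 [0.557 0.056]
311 87 123 37 [0.5589 0.0561]
313 100 123 24 [0.5608 0.05  ]
315 101 123 23 [0.5627 0.0496]
317 105 122 18 [0.5646 0.0482]
13.625
```

Run:
```python
from h import *
o=down(np.radians(-16));g=np.array([.5202,.0470]);th=np.radians(3.5);d=np.array([np.cos(th),np.sin(th)]);oh=down(np.pi/2+th)
manip.move_to([.500,-.118,.24],o); manip.command_gripper(.05)
manip.servo_line([.500,-.118,.154],None,.1)
f0=manip.get_contact_force()
manip.command_gripper(0,70);print(manip.get_width(),manip.get_contact_force()-f0)
manip.servo_line([.500,-.118,.18],None,.05);print(manip.get_contact_force()-f0,manip.get_width())
manip.servo_line([.500,-.118,.275],None,.1)
manip.servo_line([.42,-.11,.275],None,.15)
q=g-.105*d
manip.move_to([*q,.275],oh)
manip.servo_line([*q,.233],None,.1)
w=shot("wrist","w9");s=shot("scene","s9");print(manip.get_time(),manip.get_position(),manip.get_width())
print([b for b in blob(w,(105,120,60),(128,255,255))][:3])
cv2.imwrite("pics/v9.png",np.hstack([cv2.resize(w["image"][60:360,155:405,::-1],(500,600)),cv2.resize(s["image"][150:350,190:290,::-1],(300,600))]))
```

```text
0.012018056521684865 [0.77604517 0.64565437 4.52830338]
[ 1.11005661  0.69199618 -2.14384221] 0.012285326379932696
20.4833 [0.41598596 0.04055433 0.23363868] 0.011654453249903347
[([411, 0, 109, 33, 2281], [472.9, 12.7]), ([264, 256, 30, 72, 2007], [278.4, 292.5]), ([270, 216, 18, 11, 104], [278.2, 220.2])]
```

View pics/v9.png

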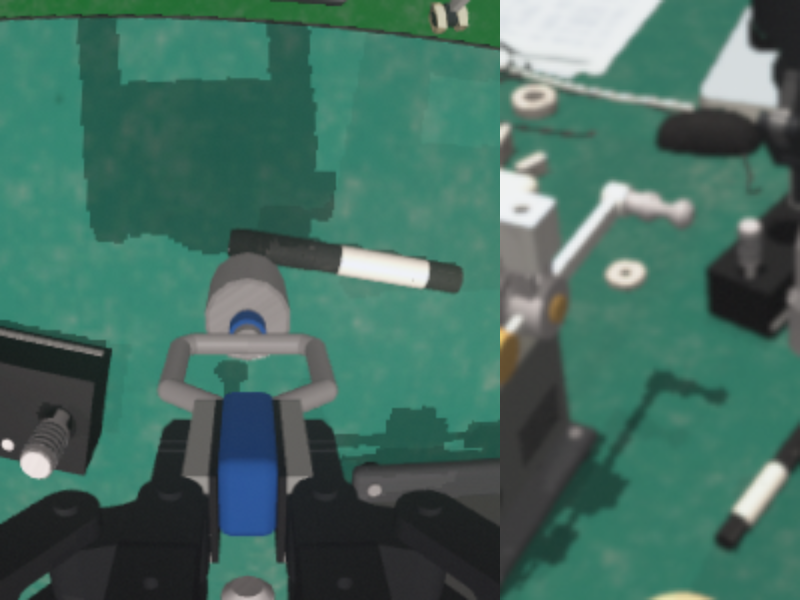

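The weight is held squarely with its slug clear. The bar lies ahead of it and the marker is untouched below. Now I'll correct for the grip's position in the fingers, insert and lower with force checks.

Run:
```python
from h import *
w=load("w9");p=np.array(manip.get_position());t=onz(w,278.5,308.5,p[2]+.011);print("grip top - tcp",t-p)
th=np.radians(3.5);d=np.array([np.cos(th),np.sin(th)]);nrm=np.array([-d[1],d[0]]);g=np.array([.5202,.0470])
off=(t-p)[:2]@d; off=off if abs(off)<.004 else 0; print(off)
g=g-off*d
f0=np.array(manip.get_contact_force())
manip.servo_line([*(g-.04*d),.233],None,.1);print(manip.get_contact_force()-f0)
manip.servo_line([*g,.233],None,.05);print(manip.get_contact_force()-f0)
w=shot("wrist","w10");s=shot("scene","s10")
for z in (.222,.215,.209):
    manip.servo_line([*g,z],None,.04);print(z,manip.get_contact_force()-f0)
cv2.imwrite("pics/v10.png",np.hstack([cv2.resize(w["image"][100:400,155:405,::-1],(500,600)),cv2.resize(s["image"][150:350,190:290,::-1],(300,600))]))
print(manip.get_time(),manip.get_position(),manip.get_width())
```

```text
grip top - tcp [-4.39841007e-03 -3.52249068e-05  1.10000000e-02]
0
[-1.36231584  0.11630889 -0.09387563]
[-0.70606523 -0.76196073  0.71021517]
0.222 [-1.57192963 -0.40234712  0.83855829]
0.215 [ 0.04384646 -0.51033701 -0.13187951]
0.209 [-1.07595473 -0.83818561  0.26570009]
23.3833 [0.52000786 0.04697437 0.2087035 ] 0.011634324778176273
```

Run:
```python
from h import *
g=np.array([.5212,.0470]);l=.115
F=lambda:np.mean([(manip.hold(.05),np.array(manip.get_contact_force()))[1] for _ in range(5)],0).round(2)
print(F())
for sink in (.008,.014,.020,.026,.031):
    a=np.arcsin(sink/l); manip.servo_line([g[0],g[1]+l*(1-np.cos(a)),.212-sink],None,.04);print(sink,F(),manip.get_width())
s=shot("scene","s11"); print(manip.get_time())
cv2.imwrite("pics/v11.png",cv2.resize(s["image"][130:380,130:330,::-1],(480,600)))
b=cv2.cvtColor(s["image"],cv2.COLOR_RGB2HSV);o=load("s7")["image"]
red=lambda im:[q for q in blob({"image":im},(0,150,120),(6,255,255)) if 120<q[1][0]<240]
print(red(o),red(s["image"]))
```

```text
[-0.6  -0.12 -2.01]
0.008 [-0.03  0.26 -1.67] 0.012018505679892705
0.014 [-0.18  0.16 -1.88] 0.011907259831316665
0.02 [ 0.26  0.33 -1.3 ] 0.011982810663138587
0.026 [ 0.25  0.52 -1.48] 0.011696879500521066
0.031 [ 0.39  0.01 -0.63] 0.011743420351120033
26.3833
[([173, 273, 7, 9, 17], [176.4, 276.9])] [([171, 265, 8, 6, 12], [174.8, 267.6])]
```

Force falls from about 2 N towards 0 and the pointer climbs, so the bar is taking the load. Releasing.

Run:
```python
from h import *
p=np.array(manip.get_position())
manip.servo_line([p[0],p[1]+.0005,p[2]-.003],None,.03)
manip.command_gripper(.04); manip.hold(.3)
p=np.array(manip.get_position())
manip.servo_line([p[0],p[1],.27],None,.06)
manip.servo_line([.43,-.0,.33],None,.15)
manip.hold(1.5)
s=shot("scene","s12");manip.hold(.5);s2=shot("scene","s13");d=shot("side","d13")
red=lambda im:[q for q in blob({"image":im},(0,150,120),(6,255,255)) if 120<q[1][0]<240]
bl=lambda im:blob({"image":im},(105,120,60),(128,255,255))[:2]
print(red(s["image"]),red(s2["image"]),bl(s["image"]),bl(s2["image"]),manip.get_time())
A=cv2.resize(s2["image"][160:310,140:300,::-1],(560,525));B=cv2.resize(s2["image"][235:295,155:205,::-1],(240,288),interpolation=cv2.INTER_CUBIC);C=cv2.resize(d["image"][120:240,240:360,::-1],(240,237))
cv2.imwrite("pics/v13.png",np.hstack([A,np.vstack([B,C])]))
```

```text
[([171, 263, 8, 5, 13], [174.8, 265.0])] [([171, 263, 8, 5, 13], [174.8, 265.0])] [([239, 216, 10, 17, 138], [243.8, 223.6]), ([79, 258, 5, 4, 16], [80.9, 259.7])] [([239, 216, 10, 17, 136], [243.8, 223.6]), ([79, 258, 5, 4, 16], [80.9, 259.7])] 32.1083
```

View pics/v13.png

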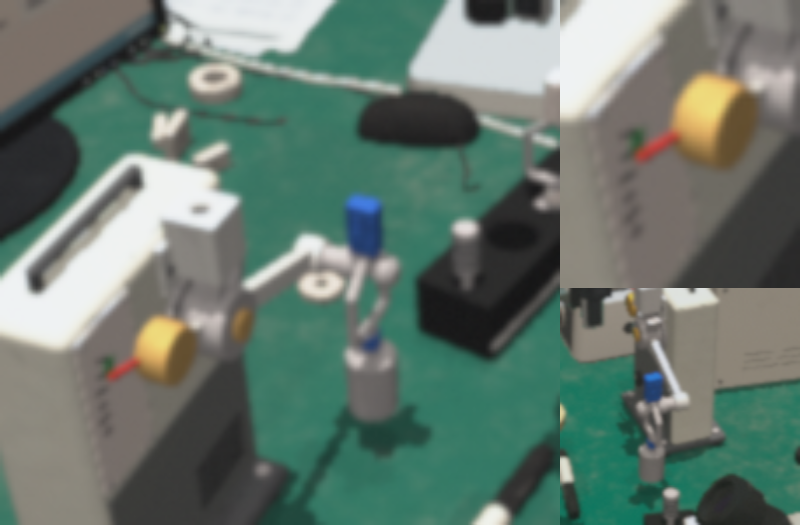

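The blue weight hangs in the groove, the pointer is at rest on the green mark, and the pin stands in the hole. A quick height check, then hand in.

Run:
```python
from h import *
s=load("s13");d=load("d13")
b=lambda c,l,h:[q[1] for q in blob(c,(105,120,60),(128,255,255)) if l<q[1][0]<h and q[0][4]>40][0]
x,e=tri([(s,*b(s,220,270)),(d,*b(d,240,360))]);print(x,e)
sink=.175-.109+.139-x[2];print("angle~",sink/.115)
if .26<sink/.115<.42: print(manip.sign_off())
```

```text
[0.52025684 0.05294758 0.17108878] [np.float64(0.00021458097065093015), np.float64(0.00021458097065078208)]
angle~ 0.29488017224592045
the job is handed in; nothing more can be done
None
```

The lock pin is standing in the narrow hole, the blue weight hangs in the load-bar groove with the pointer at rest in the green (beam about 0.3 rad), and the job was handed in at about 32 s of the 64 s allowed.

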